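Seat a label holder behind the shelf lip and hold it home

TASK

Slide the jaw of the small clamp back by its post, at least half its travel, to free the white label holder, lift the holder out by its lug, and push it foot first down behind the lip of the reagent shelf's front rail, upright, its card facing out to the front, until the sprung strip under it is fully down. Finish while still gripping the holder and holding it pressed home: do not let go. Leave the other things on the bench where they stand.

Things in the scene. Friction and masses are not known exactly. Their poses are not given: they have to be found in the camera images.
- holder: label holder: white plastic upright plate 70 mm wide (y), 82 tall (z), about 70 g, blank white card on its front (-x) face. Origin under the middle of its foot. Foot 10 mm thick (x), 0-20 mm up, with a window 24 mm wide, 8-20 mm up; plate 6 mm thick, 20-56 mm up; grip lug on top. At the start it stands in the clamp, yawed with it, card to the robot's side
- lug (a point): middle of the holder's grip lug, 70 mm above its foot. The lug is 14 mm thick (holder x), 34 mm wide (y), 56 to 82 mm above the foot: pinch it across its thickness from above
- clamp: small dark steel slide-jaw clamp fixed to the bench, left or right. Base plate 195 x 100 mm, 15 mm high, from 145 mm in front (-x) to 50 mm behind the origin, which lies on the bench below the held part. The part stands on the base plate before a fixed steel jaw (face 6 mm behind the origin, top 40 mm above the bench). z up, x from sliding to fixed jaw
- jaw (a joint): travel of the clamp's sliding jaw in m: 0 closed, 0.030 fully back (to the clamp's -x). About 2 N of friction; stays where left. Its top is 40 mm above the bench; a small nose on its face reaches into the holder's window, so that the holder cannot be lifted out until the jaw is at least 10 mm back
- jaw_post (a point): centre of the top of the sliding jaw's upright black post, 16 mm in diameter, 36 mm tall (from 40 to 76 mm above the bench), 75 mm in front of the origin of the clamp when the jaw is closed; it travels with the jaw
- rack: low white reagent shelf fixed to the bench, 170 mm wide (y), with an aluminium label rail along its front; it may stand left or right. Origin on the bench below the middle of the rail's slot; z up, front faces -x. Shelf board 40 mm above the bench behind the rail, small bottles on it up to 110 mm above the bench, from 74 mm behind the slot
- slot (a point): middle of the slot's mouth, level with the lip's top, 52 mm above the bench. Slot 16 mm wide (rack x) between front lip and back wall (top 58 mm above the bench), 94 mm long (rack y) between end blocks 50 mm high. A thin flare slants forward from the lip's top, to 58 mm above the bench and 18 mm in front of the slot's middle
- seat (a joint): how far the sprung rubber strip at the bottom of the slot is pressed down, in m: 0 free, 0.008 on its stop (fully home). About 2 N starts it moving, 10 N takes it to its stop; it springs back when let go
- seat_top (a point): middle of the top of the sprung strip (88 x 14 mm): 30 mm above the bench when free, 22 mm when fully pressed; the holder's foot rests on it
- shelf_back (a point): top of the rear edge of the reagent shelf, 115 mm behind the slot's middle, 40 mm above the bench
- jar: bystander: amber jar with white cap, 44 mm across, 60 mm tall; origin at the centre of its underside
- dishes: bystander: stack of three clear dishes, 60 mm across, 45 mm tall; origin at the centre of its underside
- tube_rack: bystander: red grid tube rack with four tubes, 110 x 240 mm, 101 mm tall; origin at the centre of its underside
- slide_box: bystander: cardboard box for microscope slides, 88 x 63 mm, 38 mm tall; origin at the centre of its underside
- beaker: bystander: glass beaker, 70 mm across, 85 mm tall; origin at the centre of its underside
- reagent: bystander: white reagent bottle, 56 mm across, 130 mm tall; origin at the centre of its underside
- marker: bystander: marker pen lying on the bench, 132 mm long, 13 mm thick; origin at the centre of its underside

How it is judged:
By the outcome, as a careful person would: the job done as asked, in the order asked, and still so for the second after the job is handed in, while the arm keeps its last pose, push and grip.
It also fails if it takes over 48 s, if anything falls off the work surface, if the arm or the gripper's body presses on something with over 40 N, if the wrist force passes 120 N, or if a joint passes its speed limit or range.

ROBOT

A 6-joint arm with a two-finger parallel gripper is mounted at the origin on the work surface. World frame = base frame: x ahead of the robot, y to its left, z up, the work surface at z = 0. Lengths are in mm, angles in rad, forces in N, time in s.
With the tool pointing down it reaches from about 325 to 925 mm from the base axis. Payload 3.1 kg.
Tool frame: the origin (TCP) lies at the very end of the fingers, on their centre line; the grasp point (between the pads) lies manip.grasp_offset behind it (manip.grasp_offset is the distance from the TCP to the grasp point, in mm); z points along the fingers, y is the line along which they close (so a half turn about z gives the same grasp; the last joint's range is limited). The gripper opens to 85 mm and grips with 20 to 120 N. Pads are 22 mm wide; open, the fingers measure 114 mm over their backs; the gripper's body (76 mm by 85 mm) begins 54 mm behind the grasp point. The pads swing forward as they close: fully open they stand 13 mm farther back than shut.
Start: joints at [-1.288, 0.217, 1.613, -0, 1.311, -0.112], TCP at [240.411, -576.924, 231.3] pointing down, gripper open.
Joint ranges: [-2.75, 2.75], [-0.78, 2.1], [0.31, 2.55], [-1.13, 4.27], [0.13, 2.63], [-2.58, 2.58]. Speed limits (rad/s): [2.79, 2.79, 3.14, 3.14, 3.14, 3.14].

INTERFACE

Orientations are given as a unit quaternion [w, x, y, z].
In Python, from rig import sensors, cams, job, manip gives the robot as it stands.
- The arm moves only by the shell command python3 -m handwheel 'ROWS'. ROWS is JSON, a list of rows, each a list of 3 entries, a list of its own where there are three numbers: the shift along the tool's x, y, z in mm, then the turn about the tool's z in rad, then the opening, from -1 (shut) to 1 (fully open). A call has 1 to 8 rows; each row shifts and turns the commanded pose from where the row before left it, along the tool's axes as they then stand; what a row does not reach is not made up. A row lasts 1/10 s, in which the tool goes at most 50 mm and 8.59 degrees, less where a joint would pass 70% of its speed; a pose out of reach is approached as far as the arm can. A call with a gripper value outside its range is refused whole. The fingers move at their own pace and stop on an object; the grip force is fixed at half the most. Time passes only in rows, so rows that do not move let the fingers close. It gives the time, the measured TCP pose, the force, the opening and the grip force at its end, in the units of the state.
- sensors.state(): the state, without advancing time (a new reading comes with each control period).
- cams.read_camera(name): name is "scene" or "top" or "wrist"; returns a dict with "img" (420x560x3 uint8, red, green, blue), "intrinsics" (3x3 intrinsics, pixels), "pose" (4x4, takes a point from camera to world coordinates); the wrist camera has in their place "mount" (4x4, takes a point from camera to tool coordinates, whose origin is the TCP and whose axes are the flange's). Camera axes: x right, y down, z forward; pixel columns grow to the right and rows downward; lengths in mm; the calibration is good to about 2 mm. A picture is of the moment at which its call begins: read the wrist's pose just before it. There is no depth.
- job.finish_job(): hands the job in; it is judged then, once.
The state is a dict: "time_s": time; "joints": joint angles; "joint_velocities": joint speeds; "tau": joint torques, N m; "position": TCP position; "eef_rot": TCP orientation; "ft_force": force on the tool from outside, world axes, zero at the start; "moment": the same for the moment, N m; "finger_gap": finger opening in mm; "grip_force": force on a finger pad.
Only numpy, scipy, OpenCV 4.12 (cv2) and the standard library are available. Lean on these libraries where they do the work, as an engineer would, in place of code of your own. Each camera call takes 0.05 s, during which the arm holds its last target. There are 200 camera calls.

## Working session

There is one attempt and no reset: what is moved stays moved. The work goes in short steps, Python scripts to look and compute and a shell command to move; the robot and the scene stay as the last step left them, time stands still between calls to the robot, and variables do not carry over. Pictures are saved under pics/ and viewed, at most 10 in all, crops included, and the job is handed in when it is done.

```bash
mkdir -p pics; ls; cat > h.py <<'E'
import numpy as np, cv2
from rig import sensors, cams, job, manip
from scipy.spatial.transform import Rotation as R
def Tt(s=None):
    s=s or sensors.state(); T=np.eye(4); q=s["eef_rot"]
    T[:3,:3]=R.from_quat([q[1],q[2],q[3],q[0]]).as_matrix(); T[:3,3]=s["position"]; return T
def cam(n):
    T=Tt(); d=cams.read_camera(n)
    P=np.array(d["pose"]) if "pose" in d else T@np.array(d["mount"])
    return d["img"],np.array(d["intrinsics"]),P
def ray(K,P,u,v):
    d=P[:3,:3]@np.linalg.inv(K)@np.array([u,v,1.]); return P[:3,3],d/np.linalg.norm(d)
def plane(K,P,u,v,z):
    o,d=ray(K,P,u,v); return (o+d*(z-o[2])/d[2])
def proj(K,P,X):
    p=K@(np.linalg.inv(P)@np.append(X,1))[:3]; return p[:2]/p[2]
def save(n,img): cv2.imwrite("pics/"+n+".png",img[...,::-1])
E
python3 - <<'E'
from h import *
s=sensors.state(); print(s["time_s"],s["position"],s["eef_rot"],s["finger_gap"],manip.grasp_offset)
print(np.round(Tt()[:3,:3],3))
a={}
for n in("top","scene"):
    i,K,P=cam(n); save(n,i); a[n+"K"]=K;a[n+"P"]=P;a[n+"i"]=i; print(n,K[0,0],np.round(P,3).tolist())
np.savez("c0.npz",**a)
E
```

```text
pics
0.0 [ 240.1879588  -576.10927889  229.94575999] [-1.20843687e-03  9.80576665e-01  1.96132439e-01 -1.03771571e-04] 85.79505281360187 18.700000000000003
[[ 0.923  0.385 -0.001]
 [ 0.385 -0.923  0.002]
 [ 0.    -0.002 -1.   ]]
top 429.9358333716623 [[-0.006, -0.99, 0.138, 379.641], [-1.0, 0.005, -0.009, 20.431], [0.008, -0.138, -0.99, 1420.162], [0.0, 0.0, 0.0, 1.0]]
scene 461.68702864956634 [[-0.155, 0.592, -0.791, 1688.115], [0.988, 0.104, -0.116, 182.419], [0.014, -0.799, -0.601, 913.337], [0.0, 0.0, 0.0, 1.0]]
```

View pics/top.png

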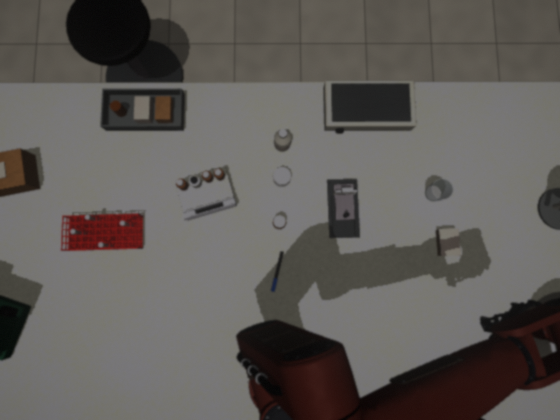

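View pics/scene.png

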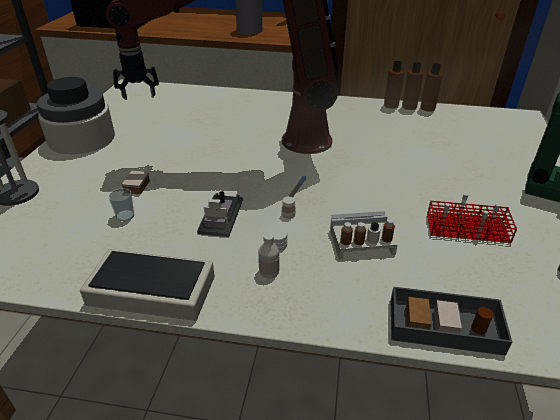

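The top view shows the clamp at about (344,208), with the white holder at (345,189) and the post at (346,214). The rack is at about (206,192), its rail slot at (210,208), and the marker at (277,270). The scene view agrees: the post is on the robot's side of the holder.

```bash
python3 - <<'E'
from h import *
a=np.load("c0.npz"); K,P,i=a["topK"],a["topP"],a["topi"]
g=i.max(2)
for nm,(x0,x1,y0,y1),z,m in (("base",(322,366,172,242),15,g<95),("slotdark",(185,240,195,222),52,g<90)):
    M=np.zeros(g.shape,np.uint8); M[y0:y1,x0:x1]=m[y0:y1,x0:x1]
    M=cv2.morphologyEx(M,cv2.MORPH_CLOSE,np.ones((5,5)))
    c=max(cv2.findContours(M,0,2)[0],key=cv2.contourArea)
    b=cv2.boxPoints(cv2.minAreaRect(c)); print(nm,cv2.contourArea(c))
    for p in b: print(np.round(p),np.round(plane(K,P,*p,z)))
for n,u,v,z in(("holder",345,189,90),("post",346,214,76),("rackL",183,216,55),("rackR",235,205,55),("marker",277,270,8),("jar",279,221,60),("dishes",282,176,45)): print(n,np.round(plane(K,P,u,v,z)))
d=cams.read_camera("wrist"); print(np.round(d["mount"],3),d["intrinsics"])
E
```

```text
base 1919.5
[322. 178.] [ 654. -140.   15.]
[359. 178.] [ 654. -263.   15.]
[359. 241.] [ 445. -256.   15.]
[322. 241.] [ 445. -136.   15.]
slotdark 254.5
[185. 210.] [546. 305.  52.]
[236. 194.] [596. 143.  52.]
[239. 204.] [563. 133.  52.]
[188. 220.] [514. 294.  52.]
holder [ 604. -203.   90.]
post [ 527. -206.   76.]
rackL [526. 310.  55.]
rackR [560. 145.  55.]
marker [353.  12.   8.]
jar [507.   5.  60.]
dishes [656.  -6.  45.]
[[-0.00000e+00 -9.52000e-01 -3.07000e-01  7.84250e+01]
 [ 1.00000e+00 -1.00000e-03  1.00000e-03 -7.97000e-01]
 [-1.00000e-03 -3.07000e-01  9.52000e-01 -1.42612e+02]
 [ 0.00000e+00  0.00000e+00  0.00000e+00  1.00000e+00]] [[293.79184793   0.         279.27151803]
 [  0.         293.79184793 211.58365149]
 [  0.           0.           1.        ]]
```

```bash
python3 -m handwheel '[[[0,0,0],-0.147,1],[[0,0,0],-0.147,1],[[0,0,0],-0.147,1],[[0,0,0],-0.147,1],[[0,0,0],-0.147,1],[[0,0,0],-0.147,1],[[0,0,0],-0.147,1],[[0,0,0],-0.147,1]]'; python3 -m handwheel '[[[40,32,0],0,1],[[40,32,0],0,1],[[40,32,0],0,1],[[40,32,0],0,1],[[40,32,0],0,1],[[40,32,0],0,1],[[40,32,0],0,1],[[40,32,0],0,1]]'
```

```text
time_s: 0.95
position: [240.3, -576.6, 230.7]
eef_rot: [-0.0, 0.705, 0.709, 0.0]
ft_force: [-0.2, -0.5, -0.1]
finger_gap: 85.4
grip_force: 0.0
time_s: 1.75
position: [491.1, -262.7, 231.1]
eef_rot: [-0.0, 0.707, 0.707, -0.0]
ft_force: [0.0, 0.3, -0.4]
finger_gap: 85.3
grip_force: 0.0
```

```bash
python3 -m handwheel '[[[40,35,0],0,0.2],[[40,25,0],0,0.2],[[0,0,0],0,0.2]]'; python3 - <<'E'
from h import *
i,K,P=cam("wrist"); save("w1",i); np.savez("w1.npz",i=i,K=K,P=P); print(sensors.state()["position"],sensors.state()["finger_gap"])
E
```

```text
time_s: 2.05
position: [550.5, -181.8, 230.9]
eef_rot: [-0.001, 0.705, 0.709, 0.001]
ft_force: [-0.1, -0.2, -0.4]
finger_gap: 51.3
grip_force: 0.0
[ 549.10080065 -184.22655899  230.79235912] 51.52193484616387
```

View pics/w1.png

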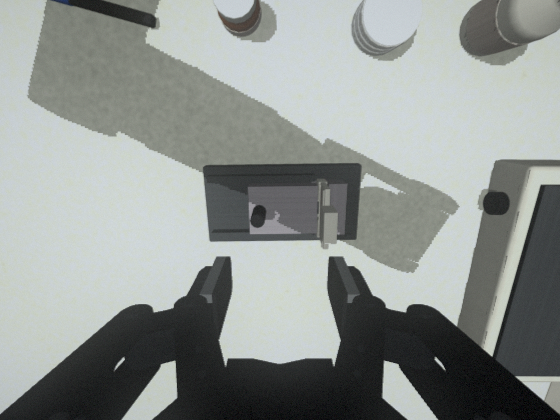

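The wrist view shows the clamp plate between (205,163) and (360,240), the post at about (258,215) and the holder at about (327,212). I'll zoom in on this.

```bash
python3 - <<'E'
from h import *
a=np.load("w1.npz"); c=a["i"][150:255,195:370]; c=np.clip(c.astype(float)*1.6,0,255).astype(np.uint8)
save("w1c",cv2.resize(c,None,fx=4.5,fy=4.5,interpolation=cv2.INTER_CUBIC))
K,P,i=a["K"],a["P"],a["i"]
g=i.max(2); M=np.zeros(g.shape,np.uint8); M[155:248,198:366]=(g<80)[155:248,198:366]
M=cv2.morphologyEx(M,cv2.MORPH_CLOSE,np.ones((25,25)))
b=cv2.boxPoints(cv2.minAreaRect(max(cv2.findContours(M,0,2)[0],key=cv2.contourArea)))
for p in b: print(np.round(p),np.round(plane(K,P,*p,15),1))
E
```

```text
[203. 163.] [ 457.3 -156.3   15. ]
[360. 163.] [ 648.4 -155.1   15. ]
[360. 239.] [ 657.5 -255.2   15. ]
[203. 239.] [ 450.  -256.5   15. ]
```

View pics/w1c.png

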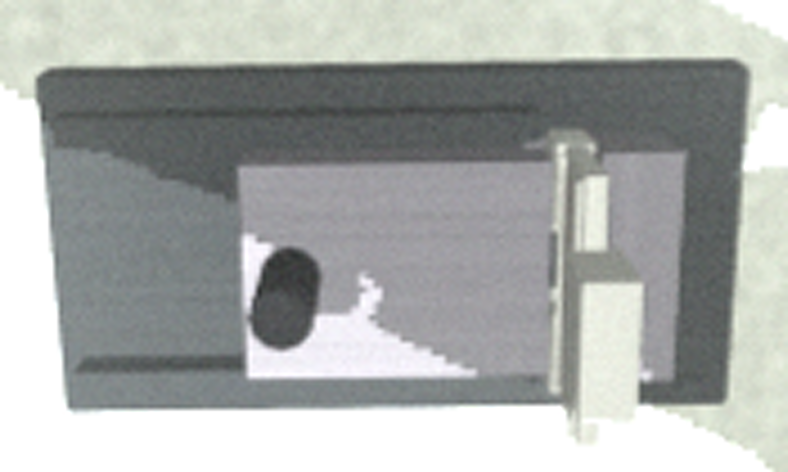

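The zoomed crop, mapped to full-image pixels, puts the post's top at about (258,220.7) and the lug's top face at about (330.5,227.5). The plate corners are clear.

```bash
python3 - <<'E'
from h import *
a=np.load("w1.npz"); K,P=a["K"],a["P"]
f=lambda x,y,z: plane(K,P,195+(x+.5)/4.5-.5,150+(y+.5)/4.5-.5,z)
for n,x,y,z in(("TL",40,70,15),("TR",748,60,15),("BR",727,404,15),("BL",70,410,15),("post",283,318,76),("lug1",582,282,97),("lug2",641,280,97),("lug3",635,415,97),("lug4",580,418,97),("jaw",240,165,40),("jaw",247,380,40),("fix",687,150,40),("fix",674,380,40)): print(n,np.round(f(x,y,z),1))
E
```

```text
TL [ 457.7 -159.    15. ]
TR [ 649.4 -155.    15. ]
BR [ 652.4 -255.8   15. ]
BL [ 459.3 -258.9   15. ]
post [ 527.  -208.3   76. ]
lug1 [ 594.5 -192.1   97. ]
lug2 [ 607.5 -191.5   97. ]
lug3 [ 608.3 -223.7   97. ]
lug4 [ 595.8 -224.5   97. ]
jaw [ 513.9 -179.2   40. ]
jaw [ 514.2 -238.9   40. ]
fix [ 628.9 -174.6   40. ]
fix [ 630.3 -238.2   40. ]
```

```bash
cat >> h.py <<'E'
def avg(n=6):
    p=[]
    for _ in range(n): p.append(np.array(sensors.state()["position"])); cams.read_camera("top")
    return np.round(np.mean(p,0),2),np.round(np.std(p,0),2)
E
python3 -c "
from h import *
print(avg()); print(np.round(Tt()[:3,:3],3))"
```

```text
(array([ 547.94, -186.81,  230.91]), array([0.6 , 1.39, 0.12]))
[[ 0.002  1.    -0.   ]
 [ 1.    -0.002 -0.   ]
 [-0.    -0.    -1.   ]]
```

```bash
python3 -c "
from h import *
for _ in range(6):
    s=sensors.state(); print(s['time_s'],np.round(s['position'],2),np.round(s['joint_velocities'],3)); cams.read_camera('top')
"
```

```text
2.4 [ 547.45 -188.29  231.17] [-0.001 -0.001 -0.001  0.002 -0.    -0.001]
2.45 [ 547.54 -188.23  231.27] [ 0.004  0.001 -0.002  0.005  0.    -0.002]
2.5 [ 547.64 -188.13  231.32] [ 0.006  0.004 -0.001  0.001 -0.001  0.003]
2.55 [ 547.75 -187.97  231.34] [ 0.007 -0.001 -0.001  0.    -0.    -0.001]
2.6 [ 547.88 -187.8   231.4 ] [ 0.006  0.001 -0.002  0.     0.    -0.001]
2.65 [ 547.91 -187.6   231.33] [ 0.006  0.002 -0.    -0.001  0.     0.   ]
```

```bash
python3 -m handwheel '[[[-11,-11,0],-0.02,0.2],[[-10,-10,30],0,0.2],[[0,0,40],0,0.2],[[0,0,30],0,0.2],[[0,0,20],0,0.2],[[0,0,5],0,0.2],[[0,0,0],0,0.2],[[0,0,0],0,0.2]]'; python3 -c "
from h import *
i,K,P=cam('wrist'); save('w2',i[150:]); print(sensors.state()['position'],proj(K,P,[527,-208.5,76]))"
```

```text
time_s: 3.5
position: [528.6, -208.7, 107.8]
eef_rot: [0.001, 0.7, 0.714, 0.0]
ft_force: [0.1, -0.1, 0.9]
finger_gap: 51.3
grip_force: 0.0
[ 528.82270141 -208.87955291  108.20632064] [277.19643293 244.62407067]
```

View pics/w2.png

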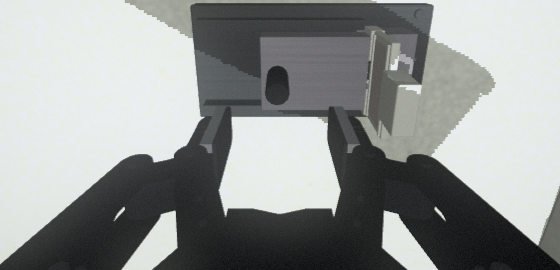

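The post's top is at (277,243), which matches the prediction of (277,245), and it sits between the fingers. I'll go down, grip, and pull back.

```bash
python3 -m handwheel '[[[0,-2,25],0,0.2],[[0,0,25],0,0.2],[[0,0,11],0,0.2],[[0,0,0],0,0.2],[[0,0,0],0,-1],[[0,0,0],0,-1],[[0,0,0],0,-1],[[0,0,0],0,-1]]'; python3 -m handwheel '[[[0,0,0],0,-1],[[0,0,0],0,-1]]'
```

```text
time_s: 4.35
position: [526.8, -208.9, 47.2]
eef_rot: [0.002, 0.7, 0.714, 0.0]
ft_force: [-0.8, 0.5, 5.9]
finger_gap: 14.2
grip_force: 58.4
time_s: 4.55
position: [526.8, -208.9, 47.2]
eef_rot: [0.001, 0.7, 0.714, 0.0]
ft_force: [-0.7, 0.9, 5.7]
finger_gap: 13.9
grip_force: 58.6
```

```bash
python3 -m handwheel '[[[0,-5,0],0,-1],[[0,-5,0],0,-1],[[0,-5,0],0,-1],[[0,-5,0],0,-1],[[0,-5,0],0,-1],[[0,0,0],0,-1],[[0,0,0],0,-1],[[0,0,0],0,-1]]'
```

```text
time_s: 5.35
position: [501.5, -209.4, 47.1]
eef_rot: [0.001, 0.7, 0.714, 0.0]
ft_force: [-0.5, 1.1, 8.1]
finger_gap: 14.2
grip_force: 59.5
```

```bash
python3 -m handwheel '[[[0,0,0],0,0.2],[[0,0,0],0,0.2],[[0,0,0],0,0.2],[[0,0,-20],0,0.2],[[0,0,-35],0,0.2],[[0,0,-35],0,0.2],[[0,0,0],0,0.2]]';  python3 -m handwheel '[[[0,25,0],0,0.2],[[0,30,0],0,0.2],[[0,25,0],0,0.2],[[0,20,0],0,0.2],[[0,0,0],0,0.2],[[0,0,0],0,0.2],[[0,0,0],0,0.2]]'; python3 -c "
from h import *
i,K,P=cam('wrist'); save('w3',i[150:]); print(sensors.state()['position'],proj(K,P,[601.5,-208,97]),proj(K,P,[502,-209,76]))"
```

```text
time_s: 6.05
position: [504.0, -210.8, 140.7]
eef_rot: [0.005, 0.7, 0.714, 0.001]
ft_force: [-0.4, 0.1, 0.4]
finger_gap: 51.2
grip_force: 0.0
time_s: 6.75
position: [598.9, -206.4, 134.2]
eef_rot: [-0.001, 0.7, 0.714, -0.001]
ft_force: [-0.4, -0.3, -0.5]
finger_gap: 51.0
grip_force: 0.0
[ 599.01364986 -206.48628262  134.51099053] [283.67524835 244.03710263] [147.95173507 230.94732841]
```

View pics/w3.png

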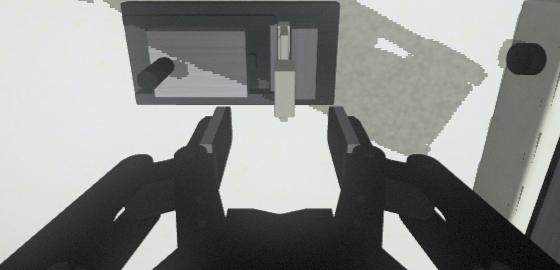

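The jaw is now back: its face stands clear of the holder. The lug's top is at about (285,244), predicted (284,244).

```bash
python3 -m handwheel '[[[-1.5,2.5,20],0,0.2],[[0,0,25],0,0.2],[[0,0,15],0,0.2],[[0,0,8],0,0.2],[[0,0,0],0,0.2],[[0,0,0],0,0.2],[[0,0,0],0,-1],[[0,0,0],0,-1]]';  python3 -m handwheel '[[[0,0,0],0,-1],[[0,0,0],0,-1],[[0,0,0],0,-1],[[0,0,0],0,-1]]'
```

```text
time_s: 7.6
position: [603.8, -208.5, 68.7]
eef_rot: [0.001, 0.7, 0.714, 0.0]
ft_force: [-0.2, -0.1, -0.3]
finger_gap: 23.0
grip_force: 0.0
time_s: 8.0
position: [603.4, -208.5, 68.5]
eef_rot: [0.001, 0.7, 0.714, 0.0]
ft_force: [-1.9, -0.0, 5.7]
finger_gap: 12.9
grip_force: 59.4
```

```bash
python3 -m handwheel '[[[0,0,-5],0,-1],[[0,0,-15],0,-1],[[0,0,-25],0,-1],[[0,0,-35],0,-1],[[0,0,-35],0,-1],[[0,0,-20],0,-1],[[0,0,0],0,-1]]';  python3 -m handwheel '[[[25,-5,0],0,-1],[[45,-7,0],0,-1],[[50,-7,0],0,-1],[[50,-7,0],0,-1],[[50,-7,0],0,-1],[[50,-7,0],0,-1],[[50,-7,0],0,-1],[[30,-4,0],0,-1]]'; python3 -m handwheel '[[[0,0,0],0,-1],[[0,0,0],0,-1],[[0,0,0],0,-1],[[0,0,0],0,-1]]'; python3 -c "
from h import *
i,K,P=cam('wrist'); save('w4',np.clip(i*1.4,0,255).astype(np.uint8)); np.savez('w4.npz',i=i,K=K,P=P); print(sensors.state()['position'],sensors.state()['joint_velocities'])"
```

```text
time_s: 8.7
position: [605.9, -209.3, 208.1]
eef_rot: [0.005, 0.7, 0.714, 0.002]
ft_force: [0.1, 0.1, -0.4]
finger_gap: 13.6
grip_force: 58.6
time_s: 9.5
position: [543.0, 141.6, 200.5]
eef_rot: [-0.001, 0.699, 0.715, -0.001]
ft_force: [-0.0, -0.8, -0.4]
finger_gap: 13.0
grip_force: 58.6
time_s: 9.9
position: [545.4, 137.0, 201.8]
eef_rot: [-0.0, 0.701, 0.713, -0.0]
ft_force: [0.1, -0.0, -1.1]
finger_gap: 12.8
grip_force: 58.6
[545.51216473 137.05172838 202.00587908] [ 0.0004991  -0.00291749 -0.00123033  0.00089721  0.00065159  0.00106099]
```

View pics/w4.png

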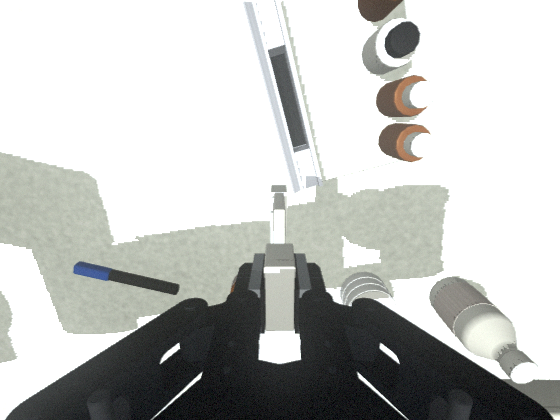

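Holder held upright between the fingers. The dark slot runs from about (272,48) to (307,150), and the rail's near end is around (312,185). I'll zoom in on the rail.

```bash
python3 - <<'E'
from h import *
a=np.load("w4.npz"); K,P,i=a["K"],a["P"],a["i"]
save("w4c",cv2.resize(i[0:195,235:335],None,fx=3,fy=3,interpolation=cv2.INTER_CUBIC))
g=i.max(2); M=np.zeros(g.shape,np.uint8); M[20:175,255:325]=(g<85)[20:175,255:325]
c=max(cv2.findContours(M,0,2)[0],key=cv2.contourArea); r=cv2.minAreaRect(c); print(r,cv2.contourArea(c))
for p in list(cv2.boxPoints(r))+[r[0]]: print(np.round(p,1),np.round(plane(K,P,*p,30),1),np.round(plane(K,P,*p,52),1))
E
```

```text
((287.9553527832031, 99.75325012207031), (93.20925903320312, 14.93115234375), 76.37300109863281) 1211.5
[269.7  56.2] [533.4 271.2  30. ] [534.1 267.3  52. ]
[284.2  52.7] [547.2 274.4  30. ] [547.  270.4  52. ]
[306.2 143.3] [572.2 190.1  30. ] [570.2 191.9  52. ]
[291.7 146.8] [557.1 186.2  30. ] [556.2 188.3  52. ]
[288.   99.8] [551.9 232.4  30. ] [551.4 231.2  52. ]
```

View pics/w4c.png

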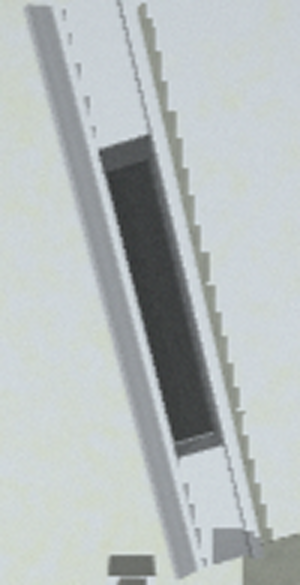

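```bash
python3 - <<'E'
from h import *
a=np.load("w4.npz"); K,P,i=a["K"],a["P"],a["i"]
f=lambda x,y,z: plane(K,P,235+(x+.5)/3-.5,(y+.5)/3-.5,z)
pts=dict(FL=(98,152,52),FR=(150,135,50),NR=(224,443,50),NL=(178,456,52),sFL=(107,170,30),sFR=(153,158,30),sNR=(213,432,30),sNL=(170,441,30),wF=(122,5,50),wN=(248,548,50))
q={k:f(*v) for k,v in pts.items()}
for k in q: print(k,np.round(q[k],1))
for l in(("FL","FR","NR","NL"),("sFL","sFR","sNR","sNL")):
    A=[q[k] for k in l]; c=sum(A)/4; d=(A[0]+A[1]-A[2]-A[3])/2
    y=np.arctan2(-d[0],d[1]); n=np.array([np.cos(y),np.sin(y),0]);print("centre",np.round(c,1),"len",np.linalg.norm(d),"yaw",y,"width",(A[1]-A[0])@n,(A[2]-A[3])@n)
d=q["wF"]-q["wN"]; print(np.arctan2(-d[0],d[1]))
for m in(("FL","NL"),("FR","NR"),("sFL","sNL"),("sFR","sNR")):
    d=q[m[0]]-q[m[1]]; print(m,np.arctan2(-d[0],d[1]),np.hypot(*d[:2]))
# holder far plate end in view: plate side at y+35
s=sensors.state(); print(s["time_s"],np.round(Tt(s),3).tolist())
g=i.max(2); print(proj(K,P,Tt()[:3,3]+[0,35,-25]))
E
```

```text
FL [532. 272.  52.]
FR [547.3 277.1  50. ]
NR [573.6 187.9  50. ]
NL [558.6 183.7  52. ]
sFL [534.  271.1  30. ]
sFR [548.6 274.8  30. ]
sNR [571.6 189.7  30. ]
sNL [556.7 186.4  30. ]
wF [538.5 309.9  50. ]
wN [583.5 153.1  50. ]
centre [552.9 230.2  51. ] len 92.61832224820388 yaw 0.2901607597509882 width 16.148454916069042 15.624822324881439
centre [552.7 230.5  30. ] len 87.92721119561293 yaw 0.26337306952777484 width 15.099309954186355 15.258649581488696
0.2794345997062424
('FL', 'NL') 0.29299966563501134 92.22448998657893
('FR', 'NR') 0.2873459173318481 93.01289463204016
('sFL', 'sNL') 0.2624648988010497 87.72560297127652
('sFR', 'sNR') 0.2642770843525261 88.12889160819687
9.95 [[-0.018, 1.0, -0.0, 545.512], [1.0, 0.018, -0.0, 137.052], [-0.0, -0.0, -1.0, 202.006], [0.0, 0.0, 0.0, 1.0]]
[281.01696963 195.4468249 ]
```

```bash
python3 -m handwheel '[[[0,0,0],-0.131,-1],[[0,0,0],-0.131,-1],[[20,8,0],0,-1],[[30,11,0],0,-1],[[25,9,15],0,-1],[[12,5,20],0,-1],[[0,0,20],0,-1],[[0,0,10],0,-1]]'; python3 -m handwheel '[[[0,0,0],0,-1],[[0,0,0],0,-1],[[0,0,0],0,-1],[[0,0,0],0,-1]]'; cat > q.py <<'E'
from h import *
s=sensors.state(); T=Tt(s); ax=T[:2,0]; yaw=np.arctan2(-ax[0],ax[1]); d=np.array([552.8,230.3])-T[:2,3]
print(s["time_s"],"yaw",yaw,"z",T[2,3],"dtool",d@T[:2,0],d@T[:2,1],"tilt",T[:2,2],"F",s["ft_force"],s["moment"])
E
python3 - <<'E'
import q
from h import *
i,K,P=cam('wrist'); save('w5',np.clip(i*1.2,0,255).astype(np.uint8)); np.savez('w5.npz',i=i,K=K,P=P)
E
```

```text
time_s: 10.75
position: [551.8, 230.3, 135.0]
eef_rot: [-0.001, 0.601, 0.799, -0.001]
ft_force: [0.2, -0.8, -1.9]
finger_gap: 13.3
grip_force: 58.7
time_s: 11.15
position: [553.9, 231.0, 138.8]
eef_rot: [0.001, 0.601, 0.799, 0.001]
ft_force: [0.1, -0.1, -0.7]
finger_gap: 13.1
grip_force: 58.7
11.15 yaw 0.2813613460567001 z 138.7763923959851 dtool -0.40156698795329604 -1.2258800252298245 tilt [0.00243308 0.00072231] F [ 0.07905175 -0.13127453 -0.70686268] [-0.00600706 -0.08074503 -0.02368781]
```

View pics/w5.png

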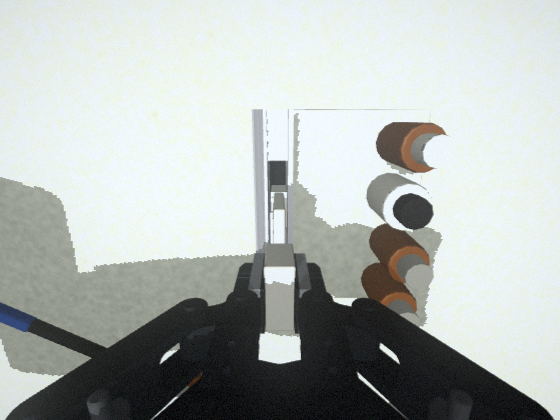

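Holder and slot line up: the slot lies between columns 269 and 288 and the plate is at about 280, with the rail vertical in the image. I'll check the numbers with profiles.

```bash
python3 - <<'E'
from h import *
a=np.load("w5.npz"); K,P,i=a["K"],a["P"],a["i"]
g=i.max(2)
for r in(150,168,174,180,186,195,205,215,225): print(r,g[r,248:304].tolist())
s=Tt()
for e in(40,47): 
    c=s[:3,3].copy(); 
    for off in(-8,0,8): X=c+s[:3,0]*e+s[:3,1]*off; X[2]=51; print(e,off,proj(K,P,X))
for z in(-35,-30): print(proj(K,P,(s@[35,0,z,1])[:3]),proj(K,P,(s@[35,0,z+60,1])[:3]))
E
```

```text
150 [207, 208, 209, 209, 201, 177, 169, 149, 150, 151, 154, 151, 150, 148, 154, 178, 216, 214, 213, 213, 214, 214, 214, 213, 214, 211, 213, 212, 213, 210, 216, 213, 212, 213, 212, 214, 214, 212, 212, 206, 191, 211, 215, 212, 204, 172, 148, 147, 161, 209, 213, 213, 214, 215, 213, 214]
168 [210, 207, 208, 210, 207, 195, 174, 156, 154, 151, 153, 153, 152, 151, 151, 162, 200, 212, 202, 134, 94, 99, 63, 61, 61, 61, 62, 65, 66, 67, 65, 67, 67, 68, 69, 66, 65, 84, 114, 128, 190, 211, 213, 213, 203, 173, 147, 147, 146, 166, 211, 212, 209, 209, 211, 208]
174 [211, 213, 212, 209, 205, 195, 177, 162, 152, 150, 152, 153, 150, 151, 150, 161, 201, 213, 202, 134, 85, 84, 66, 62, 63, 64, 65, 61, 63, 63, 69, 64, 65, 69, 66, 68, 64, 79, 108, 128, 192, 211, 214, 214, 203, 158, 146, 145, 148, 145, 165, 211, 209, 208, 210, 209]
180 [213, 211, 210, 209, 210, 206, 175, 167, 147, 152, 149, 154, 152, 151, 150, 158, 187, 210, 205, 163, 94, 103, 61, 64, 62, 63, 64, 65, 65, 67, 66, 67, 64, 68, 68, 65, 68, 77, 112, 138, 210, 213, 214, 210, 200, 157, 147, 148, 166, 210, 211, 210, 208, 210, 212, 214]
186 [207, 206
[... 1015 characters left out ...]
201, 172, 123, 137, 101, 144, 144, 143, 141, 140, 145, 150, 145, 143, 140, 143, 145, 147, 146, 150, 144]
225 [210, 208, 206, 205, 207, 209, 205, 189, 173, 147, 148, 147, 151, 152, 151, 145, 161, 199, 212, 198, 134, 106, 171, 211, 203, 180, 206, 212, 213, 210, 210, 209, 211, 211, 210, 204, 173, 122, 136, 99, 142, 140, 142, 141, 138, 140, 140, 140, 140, 144, 141, 143, 143, 145, 146, 146]
40 -8 [268.82451093 168.83465762]
40 0 [278.9895216  168.82617679]
40 8 [289.15344058 168.81769687]
47 -8 [268.72169084 159.88943338]
47 0 [278.9820956  159.88135785]
47 8 [289.24138808 159.87328319]
[279.07815086 233.75078515] [279.18567365 195.17995237]
[279.09099203 229.14437106] [279.19151908 193.08306553]
```

```bash
python3 -m handwheel '[[[-0.4,-1.2,8],0,-1],[[0,0,8],0,-1],[[0,0,4],0,-1],[[0,0,0],0,-1],[[0,0,0],0,-1],[[0,0,0],0,-1],[[0,0,0],0,-1]]'; python3 q.py
```

```text
time_s: 11.9
position: [552.1, 230.5, 117.7]
eef_rot: [0.0, 0.601, 0.799, 0.0]
ft_force: [0.5, 0.5, -0.4]
finger_gap: 13.4
grip_force: 58.7
11.9 yaw 0.28205923632967594 z 117.6945793305186 dtool -0.41873189325436405 0.5921253963517938 tilt [0.00075866 0.00021666] F [ 0.52655253  0.48309577 -0.42173795] [-0.00568428  0.01985205 -0.00650476]
```

Good, within the ±3 mm clearance. I'll go down slowly.

```bash
python3 -m handwheel '[[[0,0.4,5],0,-1],[[0,0,6],0,-1],[[0,0,6],0,-1],[[0,0,6],0,-1],[[0,0,4],0,-1],[[0,0,0],0,-1],[[0,0,0],0,-1]]'; python3 q.py
```

```text
time_s: 12.6
position: [552.1, 230.5, 90.1]
eef_rot: [-0.0, 0.601, 0.799, -0.0]
ft_force: [-0.1, 0.5, -1.6]
finger_gap: 12.9
grip_force: 58.7
12.6 yaw 0.28201705127264015 z 90.08387432044928 dtool -0.3935998078509087 0.6340693455188043 tilt [-3.38588900e-04 -8.73635901e-05] F [-0.08826352  0.48274881 -1.55250783] [ 0.00342928 -0.02351249 -0.04101442]
```

Foot at about 37 mm, inside the slot with no contact. I'll press now.

```bash
python3 -m handwheel '[[[0,0,3],0,-1],[[0,0,3],0,-1],[[0,0,3],0,-1],[[0,0,2],0,-1],[[0,0,0],0,-1],[[0,0,0],0,-1]]'; python3 q.py;  python3 -m handwheel '[[[0,0,2],0,-1],[[0,0,2],0,-1],[[0,0,1],0,-1],[[0,0,0],0,-1],[[0,0,0],0,-1]]'; python3 q.py
```

```text
time_s: 13.2
position: [552.5, 230.6, 80.1]
eef_rot: [0.0, 0.601, 0.799, 0.0]
ft_force: [-2.0, -0.8, 5.3]
finger_gap: 13.3
grip_force: 59.4
13.2 yaw 0.2820230031908472 z 80.05529197826206 dtool -0.40377411735620067 0.16840603165308965 tilt [0.00065146 0.00021409] F [-2.00402755 -0.79402415  5.26917074] [-0.10918274  0.31779188 -0.05186497]
time_s: 13.7
position: [552.6, 230.6, 75.8]
eef_rot: [0.0, 0.601, 0.799, 0.0]
ft_force: [-3.6, -1.1, 8.0]
finger_gap: 13.4
grip_force: 60.1
13.7 yaw 0.2820387767185446 z 75.76936880445712 dtool -0.39048911648406603 0.09998563645966897 tilt [0.00055662 0.00014772] F [-3.6362244  -1.1167402   7.97825461] [-0.18940472  0.63147782  0.02650736]
```

```bash
python3 -m handwheel '[[[0,0,1],0,-1],[[0,0,1],0,-1],[[0,0,0],0,-1],[[0,0,0],0,-1]]';  python3 -m handwheel '[[[0,0,1],0,-1],[[0,0,0],0,-1],[[0,0,0],0,-1]]';  python3 -m handwheel '[[[0,0,1],0,-1],[[0,0,0],0,-1],[[0,0,0],0,-1]]'
```

```text
time_s: 14.1
position: [552.8, 230.7, 75.4]
eef_rot: [0.0, 0.601, 0.8, 0.0]
ft_force: [-4.9, -1.6, 15.1]
finger_gap: 13.0
grip_force: 61.3
time_s: 14.4
position: [553.0, 230.8, 75.4]
eef_rot: [0.0, 0.601, 0.8, 0.0]
ft_force: [-6.3, -2.2, 20.5]
finger_gap: 13.2
grip_force: 62.0
time_s: 14.7
position: [553.1, 230.8, 75.3]
eef_rot: [0.0, 0.601, 0.8, 0.0]
ft_force: [-7.8, -3.2, 23.2]
finger_gap: 13.2
grip_force: 62.7
```

The force climbs from 8 to 23 N with no further travel, at TCP z 75.4 against an expected 75.5, so the strip is on its stop. One last look before handing in.

```bash
python3 - <<'E'
from h import *
i,K,P=cam("wrist"); j,_,_=cam("scene")
save("fin",np.hstack([np.clip(cv2.resize(i[100:400,150:450],(400,400))*1.2,0,255).astype(np.uint8),np.clip(cv2.resize(j[150:290,280:420],(400,400))*1.3,0,255).astype(np.uint8)]))
s=sensors.state(); print(s["position"],s["ft_force"])
E
```

```text
[553.05470418 230.80386579  75.28917258] [-8.75693093 -2.5173773  24.19290542]
```

View pics/fin.png

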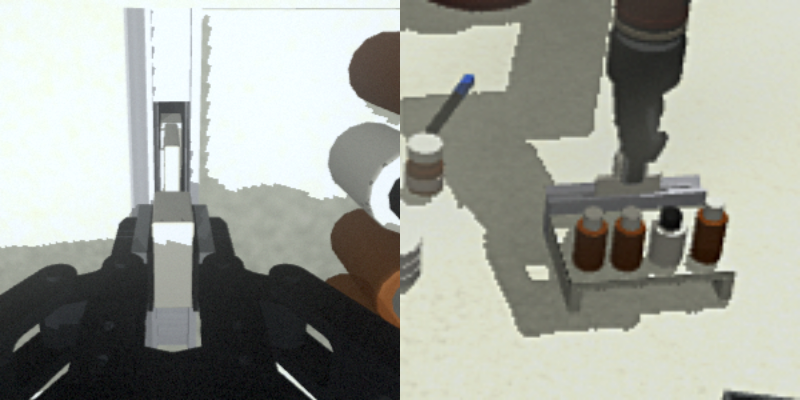

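The holder stands upright in the slot, at about (172,150) in the left half. It is still gripped, and the bystanders are in place.

```bash
python3 -c "
from rig import job
print(job.finish_job())"
```

```text
the job is handed in; nothing more can be done
None
```

I slid the jaw back about 25 of its 30 mm, lifted the holder out by its lug, and handed in with it upright in the rail slot, card to the front, still gripped and pressed onto the stop at about 24 N; no verdict was returned.

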